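Gauge the slanted pin hole in a coping stone

ROBOT

A 7-joint arm with a two-finger parallel gripper is mounted at the origin on the work surface. World frame = base frame: x ahead of the robot, y to its left, z up, the work surface at z = 0. Lengths are in m, angles in rad, forces in N, time in s.
With the tool pointing down it reaches from about 0.4 to 0.85 m from the base axis. Payload 10.4 kg.
Tool frame: the origin (TCP) lies between the finger pads; the fingertips stand robot.finger_overhang ahead of it and the grasp point (between the pads) lies 11 mm behind it (robot.finger_overhang is the distance from the TCP to the fingertips, in m); z points along the fingers, y is the direction in which the jaws open and shut (so a half turn about z gives the same grasp; the last joint's range is limited). The gripper opens to 85 mm and grips with 20 to 120 N. Pads are 22 mm wide; open, the fingers measure 114 mm over their backs; the gripper's body (76 mm by 85 mm) begins 54 mm behind the grasp point. The pads swing forward as they close: fully open they stand 13 mm farther back than shut.
Start: joints at [-1.208, 0.332, -0.065, 1.46, 0.022, 1.35, -0.088], TCP at [0.235, 0.579, 0.239] pointing down, gripper open.
Joint ranges: [-2.6, 2.6], [-0.5, 2.12], [-1.47, 1.34], [0.16, 2.42], [-1.27, 4.41], [0.06, 2.06], [-2.6, 2.6]. Speed limits (rad/s): [2.22, 2.22, 2.79, 2.79, 3.14, 3.14, 3.14].

INTERFACE

Orientations are given as a 3x3 rotation matrix whose columns are the frame's x, y, z axes.
In Python, from plant import telemetry, snapshot, get_calibration, job_done, regions_of, tip_of, robot gives the robot as it stands.
- The arm moves only by the shell command python3 -m creep 'ROWS' [FORCE]. ROWS is text: rows parted by semicolons, each of 5 numbers parted by spaces: the shift along the tool's x, y, z in cm, then the turn about the tool's z in rad, then the finger opening in cm, from 0 to 8.54. A call has 1 to 12 rows; each row is the pose to reach, as a shift and turn from the pose commanded when the call began, along the tool's axes at that moment; what a row does not reach only later rows make up. A row lasts 1/10 s, in which the tool goes at most 50 mm and 8.59 degrees, less where a joint would pass 70% of its speed; a pose out of reach is approached as far as the arm can. A call with a gripper value outside its range is refused whole. The fingers move at their own pace and stop on an object; FORCE is the grip in N (left out, the last holds). Time passes only in rows, so rows that repeat a pose let the fingers close. It gives the time, the measured TCP pose, the force and the opening at its end, in the units of the state.
- telemetry.observe(): the state, without advancing time (a new reading comes with each control period).
- snapshot(name): name is "side" or "top"; returns the picture (400x640x3 uint8, red, green, blue); there is no depth.
- get_calibration(name): a dict with "K" (3x3 intrinsics, pixels), "position" and "orientation" of the camera in the world. Camera axes: x right, y down, z forward; pixel columns grow to the right and rows downward; lengths in m; the calibration is good to about 2 mm. A picture is of the moment at which its call begins. get_calibration takes no time and is no camera call.
- job_done(): hands the job in, once; it reports no verdict.
Trained networks look in the newest picture that a camera, given by its name, has taken for a name from the list of things; names that differ only in an ending like _2 or _b are one class to them, and where a whole thing is asked for, a point or a joint stands for the part that bears it (a point fixed in the world has none). Each returns a list of dicts, best first, with "confidence" (0 to 1); they miss things now and then, are a little off and sometimes report something else, mostly with a low value. They report only what shows in the picture. A call takes as long as a camera call. They do not tell look-alikes from the thing itself.
- regions_of(camera, label): "pixels" (400x640 bool, what is visible of it) and "box" ([left, top, right, bottom] in pixels, round what is visible of it).
- tip_of(camera, label): "pixel" ([column, row] in pixels: a listed point, or the origin of a listed thing).
The state is a dict: "t": time; "joints": joint angles; "joint_velocities": joint speeds; "joint_torque": joint torques, N m; "tool_pos": TCP position; "ee_rot": TCP orientation; "contact_force": force on the tool from outside, world axes, zero at the start; "torque": the same for the moment, N m; "finger_gap": finger opening in m.
Only numpy, scipy, OpenCV 4.12 (cv2) and the standard library are available. Lean on these libraries where they do the work, as an engineer would, in place of code of your own. Each camera call takes 0.05 s, during which the arm holds its last target.

TASK

Check the slanted pin hole in the coping stone: take the gauge rod from its wooden rest, push it tip first into the stone's guide tube until its collar stops against the tube's mouth, hold it there a moment, and draw it right out again. Then present it for reading: hold the rod level and still with its tip over the middle of the clipboard sheet, about 20 cm above the slab. Finish while still holding it there in the gripper (do not put it down), and leave the pot, the tape measure and the chisel where they are.

Things in the scene. Friction and masses are not known exactly. Their poses are not given: they have to be found in the camera images.
- gauge: Loose gauge rod, about 160 g. Origin: centre of the collar's stop face. x runs along the rod from tip to handle; z is up while it lies in the rest. Grooved steel rod, 10 mm across, x = -90 (tip) to 0 mm; steel collar, 40 mm across, x = 0 to 8; dark wooden handle, 20 x 20 mm section with faces square to y and z, x = 8 to 98. It starts level in the rest, axis 60 mm above the slab.
- gauge_tip (a point): Free end of the gauge rod, on its axis, 90 mm ahead of the collar's stop face (-x of the gauge).
- gauge_grip (a point): Grip point on the handle's axis, 45 mm behind the collar's stop face (+x of the gauge), where the handle is free on both sides and below between the rest's uprights.
- rest: Fixed wooden rest: board 200 x 70 x 12 mm with two notched uprights, 50 mm wide. Origin: centre of its underside; x as the gauge's at the start, the gauge's origin 60 mm above it. Uprights at x = -62 to -48 mm (65 mm tall, under the thin rod) and x = 81 to 93 mm (58 mm tall, under the handle's end). The gauge lifts straight up out of it.
- stone: Pale coping stone, fixed, 180 (x) x 160 (y) x 150 (z) mm. Origin: centre of its underside, z up. Its +x face stands upright to 40 mm height, then slopes back by 30 degrees from the vertical up to the flat top, whose +x edge is at x = 26 mm.
- guide_tube: Rigid steel tube lining the slanted hole, 25 mm out of the stone's sloped face. Origin: centre of its mouth, 77 mm to +x and 112 mm above the stone's origin. x: tube axis out of the hole, 30 degrees above level; y level. Bore 15 mm, 102 mm deep, flared to 26 mm in the outer 20 mm; rim 36 mm across. Gauge fully in: its origin and x axis on the tube's, collar flat on the rim.
- clipboard: Brown clipboard with a paper drawing, fixed, 220 (x) x 160 (y) x 6 mm, lying flat on the slab, steel clip at its +x end. Origin: centre of its underside.
- sheet (a point): Middle of the clipboard's sheet, 6 mm above the slab: the tip is to be presented above this point.
- pot: Small terracotta pot, 64 mm across, 45 mm tall, loose; origin at the centre of its underside. Leave alone.
- tape: Grey tape measure, 60 x 30 x 55 mm, loose; origin at the centre of its underside. Leave alone.
- chisel: Steel stone chisel, 165 mm long along its x, 16 mm tall, loose; origin underneath, at the middle of its shank. Leave alone.
Not all that is in view belongs to the job. Leave any orange or red look-alike of the gauge alone.

How it is judged:
On the way, in this order (a step that is already met when the one before it is completed fails the run):
1. the gauge is lifted out of its rest in the gripper (height (world z) of gauge above 0.085 m and contact force between the fingers and gauge above 0.5 N and contact force between gauge and rest below 0.05 N), for 0.1 s.
2. the gauge is in the guide tube with its collar against the mouth (distance between gauge and guide_tube below 0.006 m and x of gauge_tip in the frame of guide_tube below -0.082 m), for 0.2 s.
3. the gauge is drawn right out of the tube (x of gauge_tip in the frame of guide_tube above 0.005 m), for 0.1 s.
At the end, for the whole second after the job is handed in: The gauge is held in the fingers and touches neither stone, rest nor clipboard; its rod is level within 0.12 rad (7 degrees), its tip within 50 mm horizontally of the middle of the sheet and 0.12 to 0.28 m above the slab; it is still (under 20 mm/s and 0.1 rad/s) (contact force between the fingers and gauge above 0.5 N and horizontal distance between gauge_tip and sheet below 0.05 m and height (world z) of gauge_tip between 0.12 and 0.28 m and angle between gauge's own x axis and vertical between 1.4508 and 1.6908 rad and linear speed of gauge below 0.02 m/s and angular speed of gauge below 0.1 rad/s and contact force between gauge and stone below 0.05 N and contact force between gauge and rest below 0.05 N and contact force between gauge and clipboard below 0.05 N); the arm keeps its last pose, push and grip.
It fails at once if the pot is moved by more than 30 mm (distance of pot from where it was at the start of the episode above 0.03 m).
It fails at once if the tape is moved by more than 30 mm (distance of tape from where it was at the start of the episode above 0.03 m).
It fails at once if the chisel is moved by more than 30 mm (distance of chisel from where it was at the start of the episode above 0.03 m).
It also fails if it takes over 51 s, if anything falls off the work surface, if the arm or the gripper's body presses on something with over 40 N, if the wrist force passes 120 N, or if a joint passes its speed limit or range.

## Working session

There is one attempt and no reset: what is moved stays moved. The work goes in short steps, Python scripts to look and compute and a shell command to move; the robot and the scene stay as the last step left them, time stands still between calls to the robot, and variables do not carry over. Pictures are saved under pics/ and viewed, and the job is handed in when it is done.

```bash
mkdir -p pics; ls; python3 - <<'E'
from plant import telemetry, snapshot, get_calibration, robot
import cv2
s=telemetry.observe()
print({k:s[k] for k in ('t','joints','tool_pos','ee_rot','finger_gap','contact_force')}, robot.finger_overhang)
for c in('side','top'):
    cv2.imwrite(f'pics/{c}0.png',snapshot(c)[:,:,::-1]); print(get_calibration(c))
E
```

```text
pics
{'t': 0.0, 'joints': array([-1.20757744,  0.33285993, -0.06472621,  1.46099372,  0.02159847,
        1.34990083, -0.08849953]), 'tool_pos': array([0.23504354, 0.57870042, 0.23849843]), 'ee_rot': array([[-9.26508286e-01,  3.76274037e-01, -4.95230848e-04],
       [ 3.76274358e-01,  9.26507260e-01, -1.37998340e-03],
       [-6.04169515e-05, -1.46490873e-03, -9.99998925e-01]]), 'finger_gap': 0.08500529493713732, 'contact_force': array([ 0.29882957, -0.48494117,  0.08323836])} 0.008
{'K': array([[380.93574627,   0.        , 322.44409827],
       [  0.        , 380.93574627, 199.20051945],
       [  0.        ,   0.        ,   1.        ]]), 'position': array([ 0.39930389, -0.71516073,  0.64762748]), 'orientation': array([[ 0.98702417, -0.10843429,  0.11842845],
       [-0.15950968, -0.57744021,  0.80069936],
       [-0.01843792, -0.8092001 , -0.58724376]])}
{'K': array([[444.67284535,   0.        , 314.49951839],
       [  0.        , 444.67284535, 199.76759042],
       [  0.        ,   0.        ,   1.        ]]), 'position': array([0.24563852, 0.01962892, 1.27940495]), 'orientation': array([[-2.34067172e-02, -9.74517081e-01,  2.23088735e-01],
       [-9.99725924e-01,  2.27160777e-02, -5.66185590e-03],
       [ 4.49874250e-04, -2.23160117e-01, -9.74781698e-01]])}
```

View pics/side0.png

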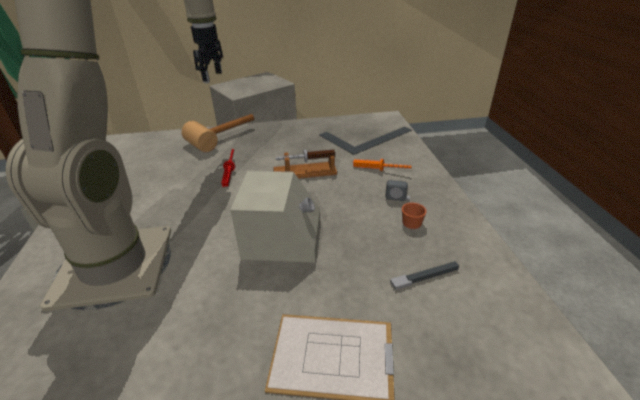

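View pics/top0.png

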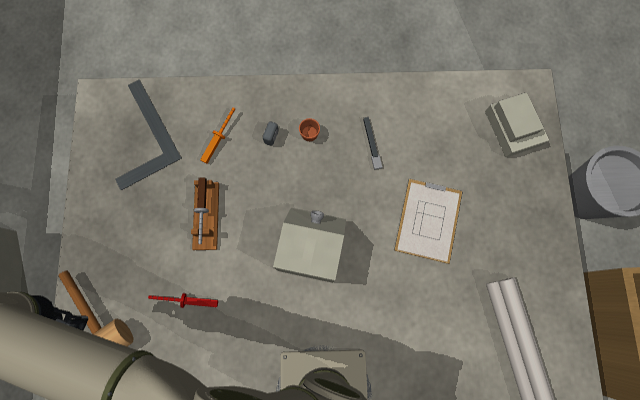

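The top view shows the gauge in its wooden rest at (205,212), handle end up. The stone is at (312,243) with its tube at (317,215), and the clipboard at (430,222). The orange and red look-alikes are at (218,135) and (185,300). Next I locate these.

```bash
cat > h.py <<'E'
import numpy as np, cv2
from plant import *
C={c:get_calibration(c) for c in('side','top')}
def ray(c,p):
    k=C[c]; d=np.linalg.inv(k['K'])@[p[0],p[1],1]; d=k['orientation']@d
    return k['position'],d/np.linalg.norm(d)
def atz(c,p,z):
    o,d=ray(c,p); return o+d*(z-o[2])/d[2]
def tri(ps,pt):
    A=[];b=[]
    for c,p in(('side',ps),('top',pt)):
        o,d=ray(c,p); M=np.eye(3)-np.outer(d,d); A.append(M); b.append(M@o)
    X=np.linalg.lstsq(np.vstack(A),np.hstack(b),rcond=None)[0]
    e=[np.linalg.norm(np.cross(X-ray(c,p)[0],ray(c,p)[1])) for c,p in(('side',ps),('top',pt))]
    return X,max(e)
def proj(c,X):
    k=C[c]; q=k['K']@(k['orientation'].T@(np.asarray(X)-k['position'])); return q[:2]/q[2]
E
python3 - <<'E'
from h import *
np.set_printoptions(precision=4,suppress=True)
snapshot('side');snapshot('top')
Z=dict(gauge=.06,gauge_tip=.06,gauge_grip=.06,rest=0,stone=0,guide_tube=.112,sheet=.006,clipboard=0)
for l,z in Z.items():
    r={}
    for c in('side','top'):
        for q in tip_of(c,l)[:3]:
            print(l,c,np.round(q['pixel'],1),round(q['confidence'],2),atz(c,q['pixel'],z))
E
```

```text
gauge side [386.8 165.3] 0.74 [0.7335 0.2203 0.06  ]
gauge side [306.1 153. ] 0.64 [0.5067 0.3409 0.06  ]
gauge side [231.7 166. ] 0.61 [0.2763 0.3045 0.06  ]
gauge top [178.2 298. ] 0.88 [0.2635 0.3837 0.06  ]
gauge top [221.3 131.1] 0.88 [0.7364 0.2794 0.06  ]
gauge top [200.5 209.2] 0.58 [0.5051 0.3322 0.06  ]
gauge_tip side [411.3 166.4] 0.9 [0.8024 0.2005 0.06  ]
gauge_tip side [278.7 156.7] 0.67 [0.4197 0.3339 0.06  ]
gauge_tip top [199.  244.3] 0.85 [0.4065 0.333  0.06  ]
gauge_tip top [234.2 109. ] 0.69 [0.8049 0.243  0.06  ]
gauge_tip top [148.6 297.5] 0.65 [0.2666 0.463  0.06  ]
gauge_grip side [318.8 153.4] 0.66 [0.5457 0.3306 0.06  ]
gauge_grip side [227.  173.9] 0.62 [0.2641 0.2615 0.06  ]
gauge_grip side [363.2 166.3] 0.59 [0.6634 0.228  0.06  ]
gauge_grip top [196.2 301.8] 0.86 [0.2524 0.3352 0.06  ]
gauge_grip top [211.2 145. ] 0.8 [0.6943 0.3077 0.06  ]
gauge_grip top [201.7 197.8] 0.75 [0.5378 0.3299 0.06  ]
rest side [304.2 171.1] 0.84 [0.4966 0.3312 0.    ]
rest top [204.1 215.3] 0.59 [ 0.4993  0.3364 -0.    ]
stone side [282.5 235. ] 0.73 [0.4039 0.0322 0.    ]
stone top [312.3 246.6] 0.69 [0.4002 0.0218 0.    ]
guide_tube side [311.5 204.7] 0.6 [ 0.4785 -0.0018  0.112 ]
guide_tube side [330.3 355.9] 0.4 [ 0.4541 -0.3894  0.112 ]
guide_tube top [317.2 212.6] 0.61 [0.4774 0.0064 0.112 ]
sheet side [331.8 352.8] 0.83 [ 0.4688 -0.3193  0.006 ]
sheet top [426.4 221.4] 0.6 [ 0.465  -0.3113  0.006 ]
clipboard side [332.2 357. ] 0.56 [ 0.4686 -0.324   0.    ]
clipboard top [426.3 221.4] 0.8 [ 0.4661 -0.3126  0.    ]
```

```bash
python3 - <<'E'
import cv2
t=cv2.imread('pics/top0.png'); s=cv2.imread('pics/side0.png')
def up(im,x0,y0,x1,y1,n,f):
    cv2.imwrite('pics/'+n,cv2.resize(im[y0:y1,x0:x1],None,fx=f,fy=f,interpolation=cv2.INTER_CUBIC))
up(t,170,160,370,300,'t0z.png',4); up(s,220,130,360,270,'s0z.png',4)
E
```

```text
(no output)
```

View pics/t0z.png

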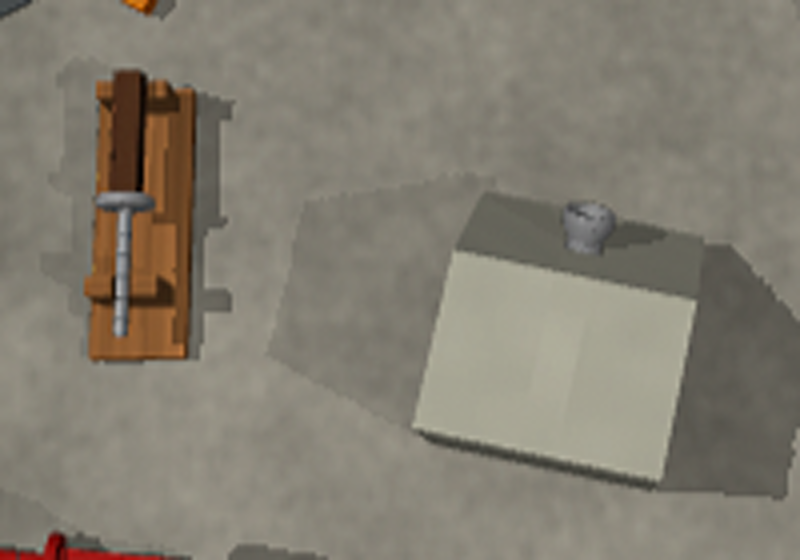

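View pics/s0z.png

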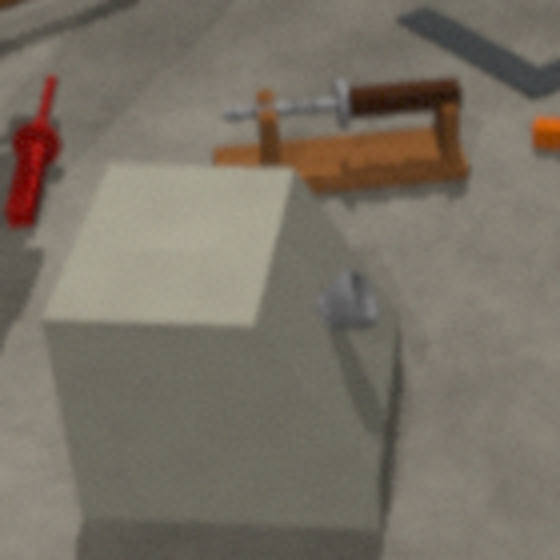

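```bash
python3 - <<'E'
from h import *
from scipy.optimize import least_squares
np.set_printoptions(precision=4,suppress=True)
t=lambda x,y:(x/4+170-.4,y/4+160-.4); s=lambda x,y:(x/4+220-.4,y/4+130-.4)
# stone top corners: order (+x,+y),(+x,-y),(-x,-y),(-x,+y)
L=[(.026,.08),(.026,-.08),(-.09,-.08),(-.09,.08)]
T=[t(456,250),t(697,299),t(661,485),t(415,430)]
S=[s(297,168),s(253,325),s(43,320),s(112,163)]
def pose(p,l,z):
    c,n=np.cos(p[2]),np.sin(p[2]); return [p[0]+c*l[0]-n*l[1],p[1]+n*l[0]+c*l[1],z]
for name,use in(('both','ST'),('top','T'),('side','S')):
    def f(p):
        r=[]
        for l,a,b in zip(L,S,T):
            X=pose(p,l,.15)
            if 'S' in use:r+=list(proj('side',X)-a)
            if 'T' in use:r+=list(proj('top',X)-b)
        return r
    q=least_squares(f,[.4,.02,-.2]); print('stone',name,q.x,np.abs(q.fun).max(),'tube',pose(q.x,(.077,0),.112))
print(np.round(q.fun,1))
# gauge
for n,p,z in(('tip',t(121,334),.06),('collar',t(125,203),.06),('hend',t(130,71),.068),('h0',t(126,190),.07)): print('top',n,atz('top',p,z))
for n,p,z in(('tip',s(226,117),.06),('collar',s(343,103),.06),('hend',s(460,94),.06)): print('side',n,atz('side',p,z))
print('tri tip',tri(s(226,117),t(121,334)),'collar',tri(s(343,103),t(125,203)))
# rest board corners, top z .012
print([atz('top',t(*p),.012) for p in((97,82),(196,90),(188,357),(90,356))])
# sheet: clipboard brown corners z=.006
E
```

```text
stone both [ 0.4033  0.0222 -0.2352] 0.8947013495202327 tube [np.float64(0.4781454284096135), np.float64(0.004260917612968266), 0.112]
stone top [ 0.4026  0.0231 -0.2318] 0.7717288844626466 tube [np.float64(0.47756900463363083), np.float64(0.00544426867995006), 0.112]
stone side [ 0.4039  0.0199 -0.2396] 0.325380185944141 tube [np.float64(0.4786605573954029), np.float64(0.0016524281661235186), 0.112]
[-0.2 -0.   0.3  0.3 -0.2 -0.3  0.1  0. ]
top tip [0.4098 0.3308 0.06  ]
top collar [0.5018 0.3311 0.06  ]
top hend [0.5953 0.3287 0.068 ]
top h0 [0.5089 0.3282 0.07  ]
side tip [0.4109 0.322  0.06  ]
side collar [0.5025 0.3264 0.06  ]
side hend [0.5949 0.323  0.06  ]
tri tip (array([0.4108, 0.3323, 0.0541]), np.float64(0.00021155139788790907)) collar (array([0.5027, 0.332 , 0.0568]), np.float64(0.00030691636871161583))
[array([0.6036, 0.3671, 0.012 ]), array([0.5958, 0.2939, 0.012 ]), array([0.3987, 0.2947, 0.012 ]), array([0.401 , 0.3646, 0.012 ])]
```

```bash
python3 -m creep '-4 -1.2 0.5 -0.1 6; -9 -2.7 2 -0.2 6; -14 -4.2 4 -0.3 6; -19 -5.7 6 -0.386 6; -24 -7.1 8 -0.386 6; -29 -8.6 9 -0.386 6; -33 -9.8 10 -0.386 6; -36 -10.7 10 -0.386 6; -38.3 -11.4 10 -0.386 6; -38.3 -11.4 10 -0.386 6; -38.3 -11.4 10 -0.386 6'
python3 - <<'E'
from h import *
s=telemetry.observe(); print(s['t'],s['tool_pos'],s['ee_rot'],s['finger_gap'])
for c in('side','top'): cv2.imwrite(f'pics/{c}1.png',snapshot(c)[:,:,::-1])
a=cv2.imread('pics/side1.png')[80:220,220:380];b=cv2.imread('pics/top1.png')[150:290,140:300]
cv2.imwrite('pics/z1.png',np.hstack([cv2.resize(i,None,fx=2.5,fy=2.5,interpolation=2) for i in(a,b)]))
E
```

```text
t: 2.1
tool_pos: [0.5471, 0.3294, 0.1392]
ee_rot: [[-1.0, 0.001, -0.0], [0.001, 1.0, 0.0], [0.0, 0.0, -1.0]]
contact_force: [-0.8, 0.3, -0.2]
finger_gap: 0.0602
2.1 [0.54709019 0.32938994 0.13919854] [[-9.99999788e-01  5.39306660e-04 -3.63854165e-04]
 [ 5.39188875e-04  9.99999802e-01  3.23734035e-04]
 [ 3.64028685e-04  3.23537780e-04 -9.99999881e-01]] 0.06018204133825124
```

View pics/z1.png

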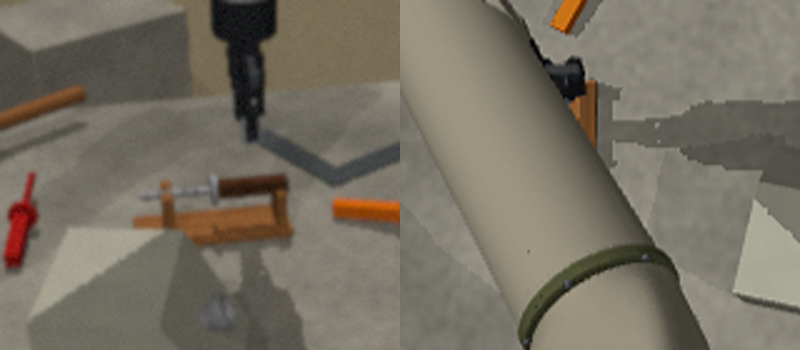

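The fingers hang straight over the middle of the handle, with the gap above (250,185) in the side zoom. Descending and gripping.

```bash
python3 -m creep '0 0 3 0 6; 0 0 6 0 6; 0 0 8 0 6; 0 0 9 0 6; 0 0 9 0 6; 0 0 9 0 1.6; 0 0 9 0 1.6; 0 0 9 0 1.6; 0 0 9 0 1.6; 0 0 9 0 1.6; 0 0 9 0 1.6' 50
```

```text
t: 3.3
tool_pos: [0.5478, 0.3299, 0.0507]
ee_rot: [[-1.0, -0.0, 0.002], [-0.0, 1.0, 0.001], [-0.002, 0.001, -1.0]]
contact_force: [-2.2, -0.6, 6.4]
finger_gap: 0.0195
```

```bash
python3 -m creep '0 0 -1 0 1.6; 0 0 -3 0 1.6; 0 0 -6 0 1.6; 0 0 -9 0 1.6; 0 0 -12 0 1.6; 0 0 -12 0 1.6; 0 0 -12 0 1.6'
cat > look.py <<'E'
from h import *
import sys
n=sys.argv[1]; xs=[int(v) for v in sys.argv[2].split(',')]; xt=[int(v) for v in sys.argv[3].split(',')]
ims={c:snapshot(c)[:,:,::-1].copy() for c in('side','top')}
for l in sys.argv[4:]:
    for c in('side','top'):
        for q in tip_of(c,l)[:4]: print(l,c,np.round(q['pixel'],1),round(q['confidence'],2))
for c in ims: cv2.imwrite(f'pics/{c}_{n}.png',ims[c])
def cr(im,x):
    return cv2.resize(im[x[1]:x[1]+140,x[0]:x[0]+160],None,fx=2.5,fy=2.5,interpolation=2) if len(x)==2 else cv2.resize(im,(400,250))
a=cr(ims['side'],xs);b=cr(ims['top'],xt)
cv2.imwrite(f'pics/z_{n}.png',np.hstack([a,b]))
E
python3 look.py 2 220,80 140,150 gauge gauge_tip
```

```text
t: 4.0
tool_pos: [0.5473, 0.3294, 0.1701]
ee_rot: [[-1.0, -0.0, 0.001], [-0.0, 1.0, 0.001], [-0.001, 0.001, -1.0]]
contact_force: [0.1, 1.0, -2.5]
finger_gap: 0.0192
gauge side [303.3 119.2] 0.9
gauge side [233.3 163.8] 0.71
gauge side [386.5 163. ] 0.61
gauge top [218.7 134.7] 0.7
gauge top [182.7 300.7] 0.5
gauge_tip side [412.1 166.8] 0.82
gauge_tip side [234.9 146.4] 0.62
gauge_tip side [269.3 123.8] 0.6
gauge_tip side [306.8 120.1] 0.39
gauge_tip top [235.5 110.2] 0.67
gauge_tip top [147.1 297.1] 0.48
```

View pics/z_2.png

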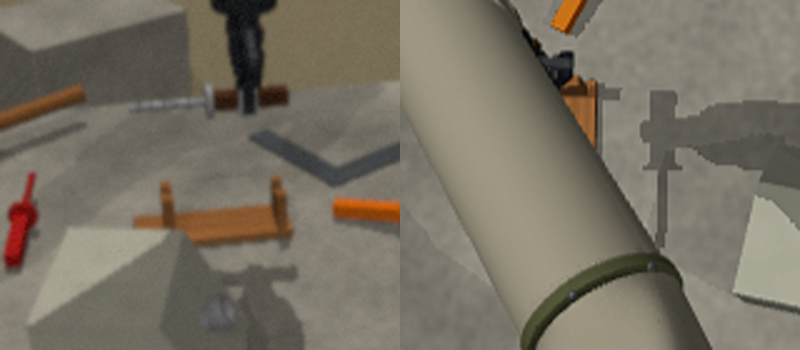

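```bash
python3 -m creep '-1 -4 0 0.05 1.6; -2 -8 0 0.1 1.6; -3 -12 0 0.15 1.6; -4 -16 0 0.2 1.6; -5 -20 0 0.235 1.6; -6 -24 0 0.235 1.6; -7 -28 0 0.235 1.6; -8 -32 0 0.235 1.6; -9 -35 0 0.235 1.6; -9.1 -36.3 0 0.235 1.6; -9.1 -36.3 0 0.235 1.6; -9.1 -36.3 0 0.235 1.6'
python3 look.py 3 260,110 240,130 gauge gauge_tip guide_tube
```

```text
t: 5.5
tool_pos: [0.638, -0.032, 0.1689]
ee_rot: [[-0.973, 0.232, -0.001], [0.232, 0.973, 0.001], [0.001, 0.001, -1.0]]
contact_force: [-0.4, 0.8, -2.2]
finger_gap: 0.0189
gauge side [230.9 167.5] 0.77
gauge side [384.8 162.4] 0.76
gauge side [361.8 179.9] 0.6
gauge side [395.6 198.2] 0.3
gauge top [219.4 132.7] 0.94
gauge top [181.2 301.7] 0.75
gauge_tip side [322.1 182.1] 0.94
gauge_tip side [412.3 166.2] 0.81
gauge_tip side [233.1 147.9] 0.57
gauge_tip top [232.6 109.4] 0.88
gauge_tip top [148.3 297.3] 0.73
guide_tube side [311.1 205.7] 0.54
guide_tube side [360.6 181.1] 0.35
guide_tube side [430.9 274.4] 0.22
```

View pics/z_3.png

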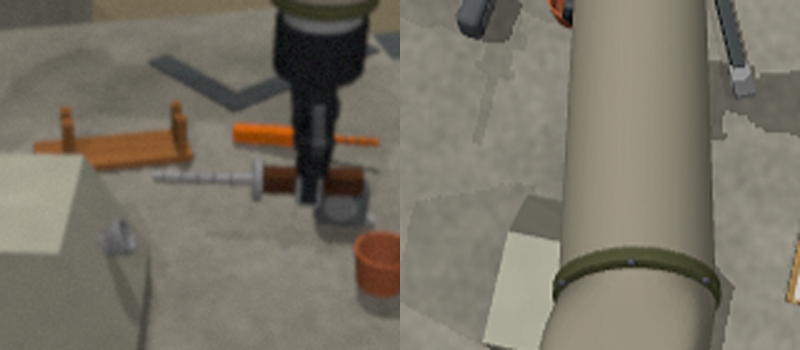

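```bash
cat >> h.py <<'E'
def gauge_pred(pitch=0,off=.0095,along=.045):
    s=telemetry.observe(); R=s['ee_rot']; g=s['tool_pos']-R[:,2]*off
    a=-R[:,0]; up=-R[:,2]
    ax=a*np.cos(pitch)+up*np.sin(pitch)
    P={n:g+ax*(d-along) for n,d in(('tip',-.09),('gauge',0),('grip',along),('hend',.098))}
    return P
E
python3 - <<'E'
from h import *
np.set_printoptions(precision=4,suppress=True)
for n,p in gauge_pred().items(): print(n,p,proj('side',p))
print(proj('side',[.478,.0043,.112]))
E
```

```text
tip [ 0.5069 -0.0017  0.1789] [322.8983 179.562 ]
gauge [ 0.5944 -0.0226  0.1789] [362.9814 180.5546]
grip [ 0.6382 -0.033   0.1789] [383.2474 181.0565]
hend [ 0.6898 -0.0453  0.1789] [407.3111 181.6525]
[310.9263 203.201 ]
```

The side view shows the level gauge with its tip at (322,181), about 30 mm in front of the tube mouth and above it. I'll descend, check, then enter the flare.

```bash
python3 -m creep '0 0 2 0 1.6; 0 0 4 0 1.6; 0 0 6 0 1.6; 0 0 7 0 1.6; 0 0 7 0 1.6; 1 0 7 0 1.6; 2 0 7 0 1.6; 2 0 7 0 1.6'
python3 look.py 4 260,130 240,130 gauge_tip guide_tube
python3 - <<'E'
from h import *
np.set_printoptions(precision=4,suppress=True)
for n,p in gauge_pred().items(): print(n,p,proj('side',p))
E
```

```text
t: 6.7
tool_pos: [0.6178, -0.0284, 0.1003]
ee_rot: [[-0.973, 0.232, 0.001], [0.232, 0.973, 0.001], [-0.0, 0.001, -1.0]]
contact_force: [0.2, 0.9, -1.5]
finger_gap: 0.0196
gauge_tip side [314.1 206.8] 0.85
gauge_tip side [232.9 149.3] 0.81
gauge_tip side [412.4 168.8] 0.51
gauge_tip top [234.5 108.6] 0.81
gauge_tip top [149.7 297.8] 0.57
guide_tube side [310.7 205.6] 0.53
tip [0.4877 0.0024 0.1089] [315.1456 204.2651]
gauge [ 0.5752 -0.0186  0.109 ] [353.2896 205.3965]
grip [ 0.619 -0.029  0.109] [372.5678 205.9683]
hend [ 0.6705 -0.0414  0.109 ] [395.4521 206.647 ]
```

View pics/z_4.png

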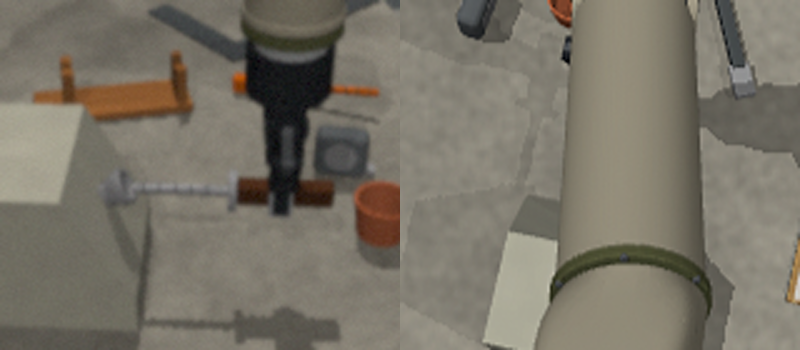

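```bash
python3 -m creep '0.7 0 0 0 1.6; 1.4 0 0 0 1.6; 2.0 0 0 0 1.6; 2.0 0 0 0 1.6; 2 0 0 0 1.6'
python3 look.py 5 260,130 240,130 
python3 - <<'E'
from h import *
np.set_printoptions(precision=4,suppress=True)
for n,p in gauge_pred().items(): print(n,p,proj('side',p))
E
```

```text
t: 7.5
tool_pos: [0.5993, -0.0242, 0.0995]
ee_rot: [[-0.973, 0.232, 0.0], [0.232, 0.973, 0.0], [-0.0, 0.0, -1.0]]
contact_force: [-0.1, 0.2, -1.9]
finger_gap: 0.019
tip [0.4682 0.0071 0.1089] [306.7072 204.0303]
gauge [ 0.5557 -0.0138  0.1089] [344.727 205.159]
grip [ 0.5995 -0.0243  0.1089] [363.9415 205.7295]
hend [ 0.651  -0.0366  0.1089] [386.7494 206.4067]
```

View pics/z_5.png

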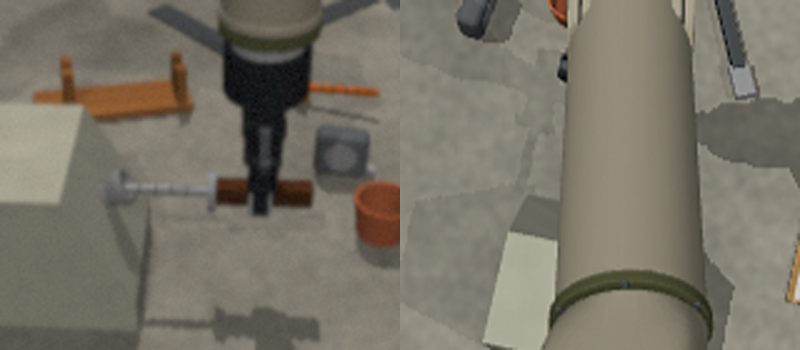

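```bash
python3 -m creep '0.05 0 -0.6 0 1.6; 0.1 0 -1.2 0 1.6; 0.15 0 -1.8 0 1.6; 0.2 0 -2.35 0 1.6; 0.35 0 -2.9 0 1.6; 0.45 0 -3.5 0 1.6; 0.45 0 -3.5 0 1.6'
python3 look.py 6 260,130 240,130 
```

```text
t: 8.3
tool_pos: [0.5955, -0.0233, 0.1355]
ee_rot: [[-0.973, 0.233, 0.002], [0.233, 0.973, 0.0], [-0.002, 0.001, -1.0]]
contact_force: [4.7, -0.7, -3.0]
finger_gap: 0.0192
```

View pics/z_6.png

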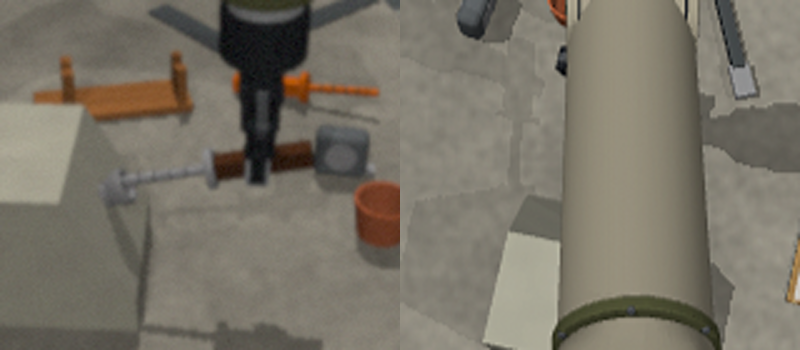

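```bash
python3 -m creep '0.2 0 -0.6 0 1.6; 0.4 0 -1.2 0 1.6; 0.6 0 -1.8 0 1.6; 0.8 0 -2.3 0 1.6; 1.1 0 -2.8 0 1.6; 1.35 0 -3.4 0 1.6; 1.35 0 -3.4 0 1.6'
python3 look.py 7 260,130 240,130 
python3 - <<'E'
from h import *
np.set_printoptions(precision=4,suppress=True)
for P in (25,30):
  for n,p in gauge_pred(np.radians(P)).items(): print(P,n,p,(proj('side',p)+[0,1.7]-[260,130])*2.5)
E
```

```text
t: 9.1
tool_pos: [0.5817, -0.02, 0.169]
ee_rot: [[-0.973, 0.233, 0.001], [0.233, 0.973, 0.0], [-0.0, 0.0, -1.0]]
contact_force: [4.2, -1.1, -1.7]
finger_gap: 0.0193
25 tip [0.4626 0.0084 0.1208] [110.131  178.9635]
25 gauge [ 0.5419 -0.0106  0.1588] [197.1095 147.8694]
25 grip [ 0.5816 -0.0201  0.1778] [242.7462 131.5546]
25 hend [ 0.6283 -0.0312  0.2002] [298.461 111.637]
30 tip [0.4678 0.0072 0.1104] [116.348  188.0442]
30 gauge [ 0.5437 -0.011   0.1553] [199.0662 151.076 ]
30 grip [ 0.5816 -0.0201  0.1778] [242.7462 131.5546]
30 hend [ 0.6262 -0.0307  0.2043] [296.3344 107.6051]
```

View pics/z_7.png

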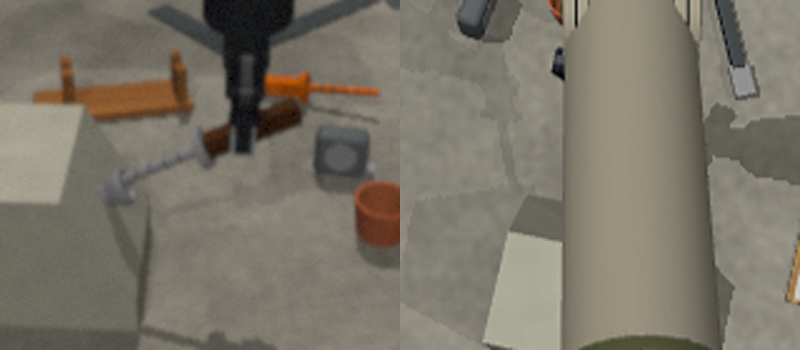

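```bash
python3 -m creep '0.5 0 0.3 0 1.6; 1 0 0.6 0 1.6; 1.5 0 0.9 0 1.6; 2 0 1.25 0 1.6; 2.5 0 1.55 0 1.6; 3 0 1.85 0 1.6; 3 0 1.85 0 1.6'
python3 look.py 8 260,130 240,130 
python3 - <<'E'
from h import *
np.set_printoptions(precision=4,suppress=True)
g=gauge_pred()['grip'];d=g-[.478,.0043,.112];print(g,'h',d[0]*.9725-d[1]*.233,'lat',d[0]*.233+d[1]*.9725, 'abv',d[2]-(d[0]*.9725-d[1]*.233)*np.tan(np.pi/6))
E
```

```text
t: 9.9
tool_pos: [0.5512, -0.0128, 0.1487]
ee_rot: [[-0.973, 0.232, -0.003], [0.232, 0.973, 0.0], [0.003, -0.0, -1.0]]
contact_force: [0.1, 0.6, -6.2]
finger_gap: 0.0193
[ 0.5514 -0.0128  0.1584] h 0.07541139502711537 lat 0.00046356729177112616 abv 0.002877955140978744
```

View pics/z_8.png

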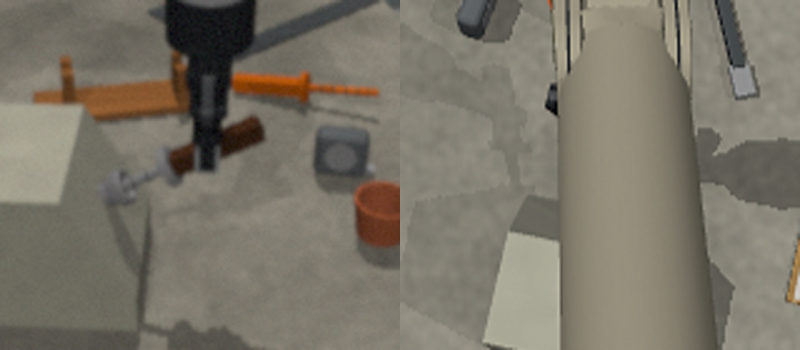

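```bash
python3 -m creep '0.5 0 0.3 0 1.6; 1 0 0.6 0 1.6; 1.5 0 0.95 0 1.6; 2 0 1.25 0 1.6; 2.5 0 1.6 0 1.6; 3 0 1.95 0 1.6; 3.4 0 2.2 0 1.6; 3.4 0 2.2 0 1.6'
python3 look.py 9 260,130 240,130 gauge
python3 - <<'E'
from h import *
np.set_printoptions(precision=4,suppress=True)
g=gauge_pred()['grip'];d=g-[.478,.0043,.112];print(g,'h',d[0]*.9725-d[1]*.233,'lat',d[0]*.233+d[1]*.9725, 'abv',d[2]-(d[0]*.9725-d[1]*.233)*np.tan(np.pi/6))
E
```

```text
t: 10.8
tool_pos: [0.5187, -0.0051, 0.1273]
ee_rot: [[-0.973, 0.232, -0.001], [0.232, 0.973, 0.0], [0.001, -0.0, -1.0]]
contact_force: [-0.5, 0.4, -2.1]
finger_gap: 0.0192
gauge side [312.4 204.4] 0.77
gauge side [384.3 161.2] 0.67
gauge side [229.4 165.2] 0.5
gauge top [180.7 298.9] 0.93
gauge top [217.7 134.4] 0.64
[ 0.5198 -0.0053  0.1375] h 0.0428852945643087 lat 0.0004157141533150839 abv 0.0007189509640593249
```

View pics/z_9.png

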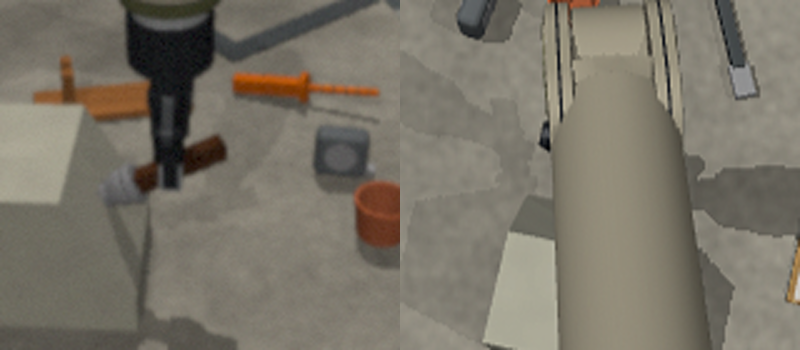

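```bash
python3 -m creep '0.2 0 0.12 0 1.6; 0.4 0 0.23 0 1.6; 0.6 0 0.35 0 1.6; 0.6 0 0.35 0 1.6'
python3 look.py 10 260,130 240,130 gauge
python3 - <<'E'
from h import *
np.set_printoptions(precision=4,suppress=True)
g=gauge_pred()['grip'];d=g-[.478,.0043,.112];print(g,'h',d[0]*.9725-d[1]*.233,'lat',d[0]*.233+d[1]*.9725, 'abv',d[2]-(d[0]*.9725-d[1]*.233)*np.tan(np.pi/6))
E
```

```text
t: 11.4
tool_pos: [0.5161, -0.0044, 0.126]
ee_rot: [[-0.972, 0.233, 0.006], [0.233, 0.972, -0.0], [-0.006, 0.001, -1.0]]
contact_force: [5.6, -2.9, 4.1]
finger_gap: 0.019
gauge side [388.1 163.7] 0.92
gauge side [229.4 165. ] 0.8
gauge side [311. 202.] 0.78
gauge top [181.4 301.5] 0.98
gauge top [218.6 132.4] 0.72
[ 0.5161 -0.0044  0.1355] h 0.03909622925206053 lat 0.0003815987339093035 abv 0.0009393236513200627
```

View pics/z_10.png

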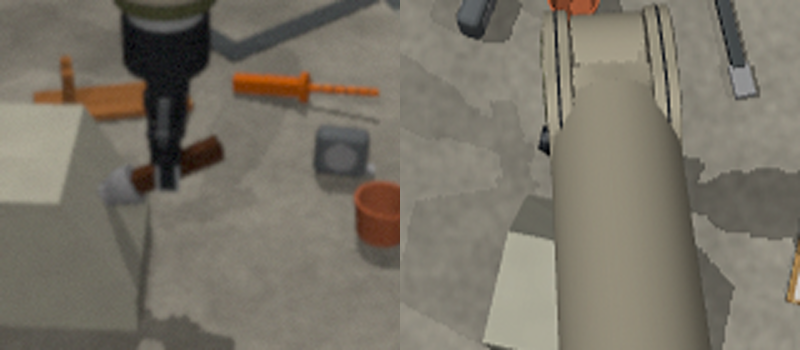

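The collar at (118,185) in the zoom is against the rim and axial force is building. Pressing a little more and holding.

```bash
python3 -m creep '0.2 0 0.12 0 1.6; 0.3 0 0.17 0 1.6; 0.3 0 0.17 0 1.6; 0.3 0 0.17 0 1.6; 0.3 0 0.17 0 1.6'
python3 - <<'E'
from h import *
np.set_printoptions(precision=4,suppress=True)
g=gauge_pred()['grip'];d=g-[.478,.0043,.112];print(g,'h',d[0]*.9725-d[1]*.233)
E
```

```text
t: 12.1
tool_pos: [0.516, -0.0044, 0.1262]
ee_rot: [[-0.972, 0.234, 0.012], [0.234, 0.972, -0.001], [-0.012, 0.002, -1.0]]
contact_force: [13.7, -4.9, 10.8]
finger_gap: 0.0189
[ 0.5159 -0.0044  0.1357] h 0.038835346633585136
```

```bash
python3 -m creep '-0.6 0 -0.35 0 1.6; -1.2 0 -0.7 0 1.6; -1.9 0 -1.1 0 1.6; -2.6 0 -1.5 0 1.6; -3.3 0 -1.9 0 1.6; -4 0 -2.3 0 1.6; -4.7 0 -2.7 0 1.6; -5.4 0 -3.1 0 1.6; -6.1 0 -3.5 0 1.6; -6.7 0 -3.85 0 1.6; -6.7 0 -3.85 0 1.6'
python3 look.py 11 260,130 240,130
python3 - <<'E'
from h import *
np.set_printoptions(precision=4,suppress=True)
g=gauge_pred()['grip'];d=g-[.478,.0043,.112];print(g,'h',d[0]*.9725-d[1]*.233,'lat',d[0]*.233+d[1]*.9725, 'abv',d[2]-(d[0]*.9725-d[1]*.233)*np.tan(np.pi/6))
E
```

```text
t: 13.2
tool_pos: [0.5769, -0.019, 0.1616]
ee_rot: [[-0.972, 0.233, 0.001], [0.233, 0.972, -0.0], [-0.001, 0.0, -1.0]]
contact_force: [-0.8, -0.1, -0.9]
finger_gap: 0.0189
[ 0.5759 -0.0188  0.1705] h 0.10055925609821052 lat 0.00036863806660763013 abv 0.00039451659570338693
```

View pics/z_11.png

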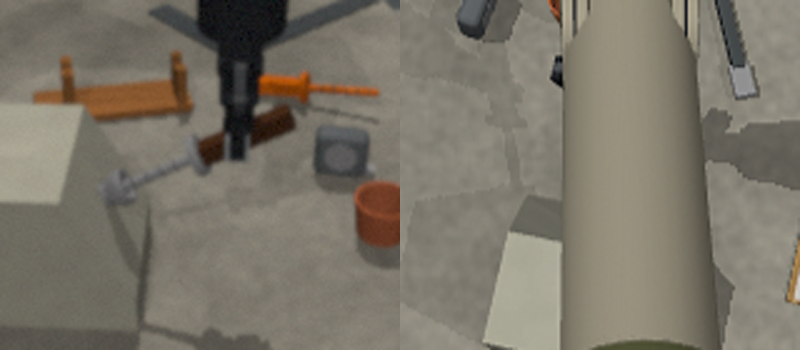

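```bash
python3 -m creep '-0.6 0 -0.35 0 1.6; -0.9 0 0.2 0 1.6; -1.15 0 0.7 0 1.6; -1.4 0 1.25 0 1.6; -1.6 0 1.8 0 1.6; -1.8 0 2.35 0 1.6; -1.95 0 2.9 0 1.6; -2.1 0 3.5 0 1.6; -2.1 0 3.5 0 1.6'
python3 look.py 12 260,130 240,130
```

```text
t: 14.2
tool_pos: [0.5956, -0.0236, 0.1248]
ee_rot: [[-0.973, 0.233, -0.002], [0.233, 0.973, 0.0], [0.002, -0.001, -1.0]]
contact_force: [-1.4, 0.3, 2.1]
finger_gap: 0.0196
```

View pics/z_12.png

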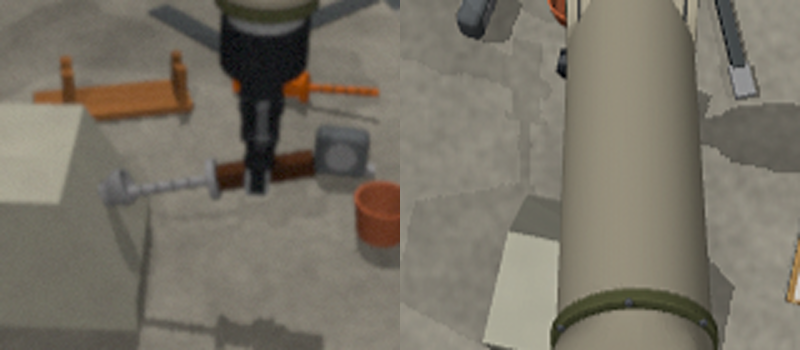

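```bash
python3 -m creep '-0.1 0 0.6 0 1.6; -0.2 0 1.2 0 1.6; -0.25 0 1.8 0 1.6; -0.3 0 2.4 0 1.6; -0.3 0 3.0 0 1.6; -0.3 0 3.0 0 1.6; -0.3 0 3.0 0 1.6'
python3 look.py 13 260,130 240,130
python3 - <<'E'
from h import *
np.set_printoptions(precision=4,suppress=True)
for P in (-3,0,3,6):
  print(P,*[(proj('side',p)+[0,1.7]-[260,130])*2.5 for n,p in gauge_pred(np.radians(P)).items()])
E
```

```text
t: 15.0
tool_pos: [0.5986, -0.0242, 0.0955]
ee_rot: [[-0.973, 0.233, -0.002], [0.233, 0.973, 0.0], [0.002, -0.0, -1.0]]
contact_force: [-0.2, 0.2, 0.7]
finger_gap: 0.0194
-3 [115.9811 186.327 ] [211.0373 193.2666] [258.8476 196.7569] [315.4008 200.8856]
0 [116.0981 192.2975] [210.9299 195.26  ] [258.8476 196.7569] [315.7196 198.5336]
3 [116.5995 198.2256] [210.9534 197.2514] [258.8476 196.7569] [315.8827 196.1681]
6 [117.4788 204.0963] [211.1073 199.2354] [258.8476 196.7569] [315.8889 193.7956]
```

View pics/z_13.png

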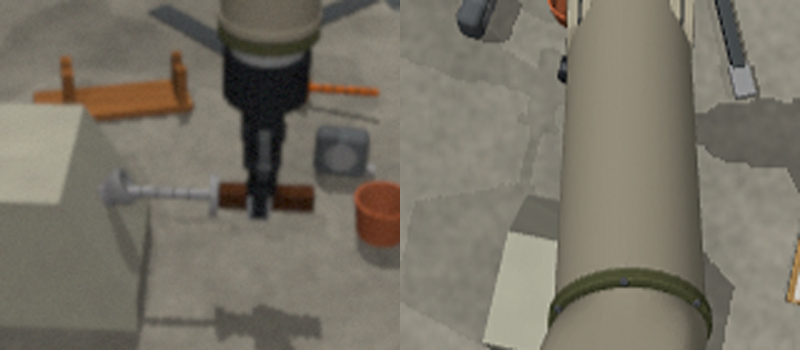

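The gauge is level again: collar at (213,196) and handle end at (314,198) in the zoom, tip still in the flare. Pulling clear, then up.

```bash
python3 -m creep '-0.7 0 -0.1 0 1.6; -1.5 0 -0.3 0 1.6; -2.5 0 -0.4 0 1.6; -4 0 -0.4 0 1.6; -5 0 -1.5 0 1.6; -5 0 -4 0 1.6; -5 0 -7 0 1.6; -5 0 -9.5 0 1.6; -5 0 -10.5 0 1.6; -5 0 -10.5 0 1.6; -5 0 -10.5 0 1.6'
python3 look.py 14 260,100 240,130 gauge_tip gauge
python3 - <<'E'
from h import *
np.set_printoptions(precision=4,suppress=True)
for P in (-3,0,3,6):
  print(P,*[(proj('side',p)+[0,1.7]-[260,100])*2.5 for n,p in gauge_pred(np.radians(P)).items()])
s=telemetry.observe(); R=s['ee_rot']; 
for sh in ([.467,-.3155],): 
  t=gauge_pred()['tip']; d=np.array([*sh,.206])-t; print('tip',t,'tool cm',R.T@d*100)
E
```

```text
t: 16.2
tool_pos: [0.6476, -0.036, 0.1997]
ee_rot: [[-0.973, 0.233, -0.002], [0.233, 0.973, 0.0], [0.002, -0.0, -1.0]]
contact_force: [-0.2, -0.4, -2.2]
finger_gap: 0.0192
gauge_tip side [325.6 170.8] 0.83
gauge_tip side [366.9 172.1] 0.74
gauge_tip side [236.5 150.1] 0.57
gauge_tip top [148.3 297.1] 0.62
gauge_tip top [233.5 108.9] 0.59
gauge side [370.4 168.4] 0.67
gauge side [231.4 163.6] 0.63
gauge side [385.8 164.5] 0.56
gauge side [304.4 173.6] 0.47
gauge top [220.  129.6] 0.91
gauge top [182.1 303.8] 0.56
-3 [167.8861 167.255 ] [270.5863 174.3119] [322.2674 177.8631] [383.4217 182.0653]
0 [167.7576 174.1537] [270.3723 176.6173] [322.2674 177.8631] [383.8989 179.3428]
3 [168.047  180.9946] [270.3004 178.9183] [322.2674 177.8631] [384.2079 176.6054]
6 [168.7475 187.7607] [270.3702 181.209 ] [322.2674 177.8631] [384.347  173.8608]
tip [ 0.5164 -0.0045  0.21  ] tool cm [ -2.4323 -31.3918   0.4016]
```

View pics/z_14.png

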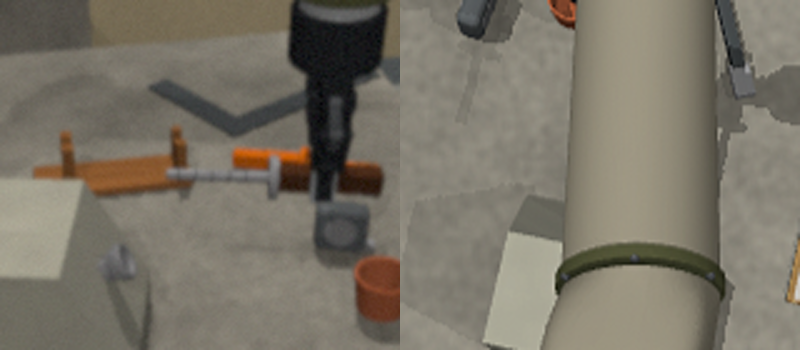

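The rod is clear of the tube and level, with the tip at (168,174) and handle end at (382,180). Moving to the sheet.

```bash
python3 -m creep '-0.2 -3 0 0 1.6; -0.5 -6.5 0 0 1.6; -0.8 -10 0.1 0 1.6; -1.1 -14 0.2 0 1.6; -1.4 -18 0.3 0 1.6; -1.7 -22 0.4 0 1.6; -2 -25.5 0.4 0 1.6; -2.2 -28.5 0.4 0 1.6; -2.4 -30.5 0.4 0 1.6; -2.4 -31.4 0.4 0 1.6; -2.4 -31.4 0.4 0 1.6; -2.4 -31.4 0.4 0 1.6'
python3 look.py 15 300,200 350,130 gauge_tip sheet
python3 - <<'E'
from h import *
np.set_printoptions(precision=4,suppress=True)
for P in (-5,0,5):
  print(P,*[(proj('side',p)+[0,1.7]-[300,200])*2.5 for n,p in gauge_pred(np.radians(P)).items()])
print(gauge_pred()['tip'],np.abs(telemetry.observe()['joint_velocities']).max())
E
```

```text
t: 17.7
tool_pos: [0.5988, -0.3454, 0.1969]
ee_rot: [[-0.973, 0.231, 0.0], [0.231, 0.973, 0.001], [0.0, 0.001, -1.0]]
contact_force: [0.3, -0.0, -1.3]
finger_gap: 0.0188
gauge_tip side [330.  277.5] 0.93
gauge_tip side [413.9 167.8] 0.65
gauge_tip top [234.5 109.3] 0.94
gauge_tip top [148.4 296.4] 0.6
gauge_tip top [269.4 135.4] 0.32
sheet side [333.3 353.3] 0.79
sheet top [426.2 221.1] 0.56
-5 [ 75.2474 180.679 ] [222.6097 195.7752] [296.6145 203.3565] [384.054 212.314]
0 [ 74.5467 193.973 ] [221.7863 200.1946] [296.6145 203.3565] [385.8022 207.1251]
5 [ 75.5059 207.0273] [221.5336 204.603 ] [296.6145 203.3565] [386.8807 201.8579]
[ 0.4673 -0.3148  0.2067] 0.005737595619896991
```

View pics/z_15.png

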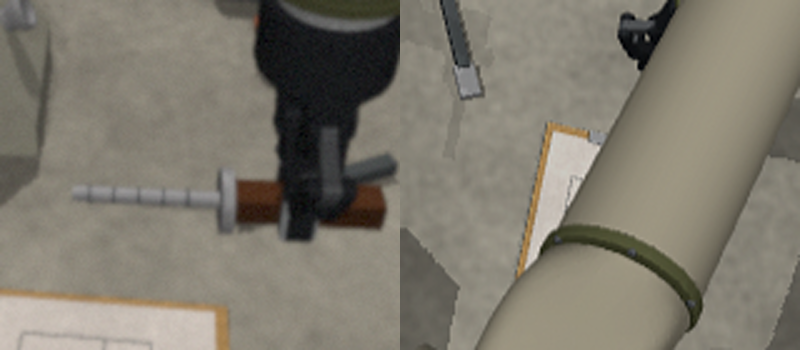

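View pics/side_15.png

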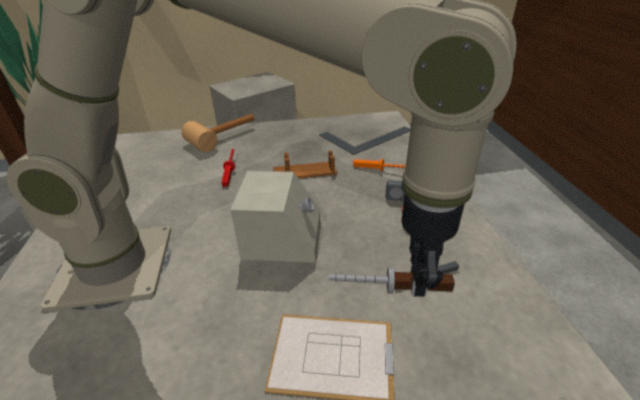

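The side view shows the tip at (330,277), within 1 px of the predicted spot above the sheet's middle, and the rod is level. The chisel, pot and tape haven't moved. I'll let it settle, then hand in.

```bash
python3 -m creep '0 0 0 0 1.6; 0 0 0 0 1.6; 0 0 0 0 1.6; 0 0 0 0 1.6; 0 0 0 0 1.6; 0 0 0 0 1.6'
python3 - <<'E'
from h import *
s=telemetry.observe(); print(s['t'],np.abs(s['joint_velocities']).max(),gauge_pred()['tip'])
job_done()
E
```

```text
t: 18.6
tool_pos: [0.5982, -0.347, 0.1971]
ee_rot: [[-0.973, 0.233, 0.0], [0.233, 0.973, 0.0], [-0.0, 0.0, -1.0]]
contact_force: [-0.3, -0.5, -2.5]
finger_gap: 0.0192
18.6 0.0017237104039697106 [ 0.46692388 -0.3155453   0.20655107]
the job is handed in; nothing more can be done
```

The pin hole is checked and the job was handed in at 18.6 s, with the gauge still in the gripper over the clipboard sheet.

- **Lift and tilt:** I lifted the gauge level out of the rest. The tool only turns about its own axis, so I put the rod's tip in the flared tube mouth and raised the grip. That swung the gauge to the tube's 30° within the fingers.
- **Seating:** I pushed until the collar stopped. It took about 18 N with no further movement, and I held it there about 0.5 s. The position matched full depth.
- **Withdrawal:** I levered the rod level again on the tube's lower lip and drew it right out.

**Last checks:**
- The tip should be at about (0.467, −0.316, 0.207) m, directly over my estimate of the sheet's middle. This is worked out from the tool pose.
- The side picture agreed within about 1 px and showed the rod level to about 1°.
- The arm was still and the grip gap was 19 mm.
- The pot, tape and chisel looked unmoved in the pictures, judged by eye only.

The two cameras disagreed by a few millimetres (the side view read about 2 px low throughout). In the last pictures the arm hid the gauge from the top camera, so the final check rests on the side view and the tool pose.

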